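# Feed one sawn blank to the guide lane

### The arm

A 6-joint arm with a two-finger parallel gripper is mounted at the origin on the work surface. World frame = base frame: x ahead of the robot, y to its left, z up, the work surface at z = 0. Lengths are in m, angles in rad, forces in N, time in s.
With the tool pointing down it reaches from about 0.35 to 0.975 m from the base axis. Payload 17.4 kg.
Tool frame: the origin (TCP) lies at the very end of the fingers, on their centre line; the grasp point (between the pads) lies 19 mm behind it; z points along the fingers, y is the direction in which the jaws open and shut (so a half turn about z gives the same grasp; the last joint's range is limited). The gripper opens to 85 mm and grips with 20 to 120 N. Pads are 22 mm wide; open, the fingers measure 114 mm over their backs; the gripper's body (76 mm by 85 mm) begins 54 mm behind the grasp point. The pads swing forward as they close: fully open they stand 13 mm farther back than shut.
Start: joints at [1.206, 0.116, 1.442, -0, 1.584, -0.038], TCP at [0.217, 0.639, 0.231] pointing down, gripper open.
Joint ranges: [-2.83, 2.83], [-0.83, 2.19], [0.07, 2.5], [-1.14, 4.28], [0.01, 3], [-2.97, 2.97]. Speed limits (rad/s): [1.89, 1.89, 2.22, 3.14, 3.14, 3.14].

### API

Orientations are given as a unit quaternion [w, x, y, z].
In Python, from station import arm gives the robot as it stands.
- The arm moves only by the tool apply_moves, never from a script. Its argument "motion" is a list of rows, each an object of numbers: "hand": the finger opening in mm, from 0 to 85.4; "dx", "dy", "dz": the shift along the tool's x, y, z in mm; "yaw": the turn about the tool's z in rad. In form: [{"hand": .., "dx": .., "dy": .., "dz": .., "yaw": ..}, ...]. A call has 1 to 5 rows; each row is the pose to reach, as a shift and turn from the pose commanded when the call began, along the tool's axes at that moment; what a row does not reach only later rows make up. A row lasts 1/12 s, in which the tool goes at most 41.7 mm and 7.16 degrees, less where a joint would pass 70% of its speed; a pose out of reach is approached as far as the arm can. A call with a gripper value outside its range is refused whole. The fingers move at their own pace and stop on an object; the grip force is fixed at half the most. Time passes only in rows, so rows that repeat a pose let the fingers close. It gives the time, the measured TCP pose, the force and the opening at its end, in the units of the state.
- arm.sense(): the state, without advancing time (a new reading comes with each control period).
- arm.camera(name): name is "side" or "top" or "wrist"; returns a dict with "img" (400x640x3 uint8, red, green, blue), "fx", "fy", "cx", "cy" (pixels), "cam_to_world" (4x4, takes a point from camera to world coordinates). Camera axes: x right, y down, z forward; pixel columns grow to the right and rows downward; lengths in m; the calibration is good to about 2 mm. A picture is of the moment at which its call begins. There is no depth.
- arm.sign_off(): hands the job in, once; it reports no verdict.
Trained networks look in a picture, given as the dict that the camera call returned (one of the last four; its "shot" number tells which), for a name from the list of things; names that differ only in an ending like _2 or _b are one class to them, and where a whole thing is asked for, a point or a joint stands for the part that bears it (a point fixed in the world has none). Each returns a list of dicts, best first, with "score" (0 to 1); they miss things now and then, are a little off and sometimes report something else, mostly with a low value. They report only what shows in the picture. A call takes as long as a camera call. They do not tell look-alikes from the thing itself.
- arm.cut_out(picture, name): "region" (400x640 bool, what is visible of it) and "pixel" ([column, row] in pixels, amid what is visible of it).
- arm.place_of(picture, name): "pixel" ([column, row] in pixels: a listed point, or the origin of a listed thing).
The state is a dict: "time_s": time; "qpos": joint angles; "joint_velocities": joint speeds; "joint_efforts": joint torques, N m; "tool_pos": TCP position; "orientation": TCP orientation; "contact_force": force on the tool from outside, world axes, zero at the start; "torque": the same for the moment, N m; "gripper_width": opening from 0.0 (shut) to 1.0 (fully open).
Only numpy, scipy, OpenCV 4.12 (cv2) and the standard library are available. Lean on these libraries where they do the work, as an engineer would, in place of code of your own. Each camera call takes 0.05 s, during which the arm holds its last target.

### The job

Press the black plunger of the blank dispenser all the way down once and let it come back up, so that a single metal blank slides out onto the bench. Then, without picking it up, push that blank across the bench with the fingertips until all of it lies flat between the two low rails of the guide lane. Leave the other blanks in the dispenser and do not disturb the things around.

Things in the scene. Friction and masses are not known exactly. Their poses are not given: they have to be found in the camera images.
- dispenser: green bench dispenser bolted to the bench. Origin: on the bench (z = 0) under the axis of the blank magazine; +x points out of its open gate, the way a blank comes out. The magazine is open-topped, 54 mm high, 49 mm wide (y), its front face 24 mm ahead of the origin. Behind it a 60 mm high, 56 mm wide housing reaches back to x = -114 mm and carries the plunger; bolted flanges 5 mm high reach y = +-42 mm
- plunger_top (a point): centre of the flat top of the black round plunger head (44 mm wide, flat part 36 mm), 72 mm behind the dispenser's origin and 116 mm above the bench when up. Moves straight down 30 mm when pressed
- plunger (a joint): plunger travel in m: 0 up, 0.030 fully down. A spring returns it; needs about 6 N to start and 10 to 15 N near the bottom. It drives a steel blade out through the bottom of the magazine by twice its travel, pushing out the lowest blank; press at a moderate speed (about 50 mm/s), as a slam throws the blank farther. Each full press feeds one blank
- blank_a: lowest blank in the magazine, the one that a press feeds out: plain aluminium disc, 36 mm diameter, 14 mm thick, about 40 g, lying flat on the bench. Origin: centre of its underside. A full press leaves it flat on the bench about 58 mm ahead of the dispenser's origin
- blank_b: second blank of the stack, same size; stays in the magazine and drops to the bottom when the plunger has returned. Origin: centre of its underside
- blank_c: top blank of the stack, same size; stays in the magazine. Origin: centre of its underside
- lane: guide lane: two low steel rails fixed on the bench, 90 mm long, 8 mm thick, 12 mm high, 60 mm apart (clear width), open at both ends, no floor. It stands to the left or to the right of the dispenser. Origin: on the bench at the middle of the lane; y runs along the rails, x across
- oil_can: closed plain steel can, 60 mm diameter, 85 mm tall, standing; a bystander. Origin: centre of its underside
- tube_stub: steel tube offcut standing on end, 48 mm diameter, 60 mm tall; a bystander, on the other side of the dispenser from the lane. Origin: centre of its underside
- square_bar: square steel bar offcut lying flat, 100 x 30 x 30 mm; a bystander. Origin: centre of its underside, x along its length
- spanner: steel wrench lying flat; a bystander. x along its length
There are look-alikes about, which are no part of the job. What is shaped like the blank_c but blue is not meant. Of the things that look like the dispenser, the larger one is meant.

How it is judged:
On the way, in this order (a step that is already met when the one before it is completed fails the run):
1. the plunger is pressed all the way down (value of joint plunger above 0.026 m), for 0.03 s.
2. the plunger is back up and the blank is out of the magazine on the bench (value of joint plunger below 0.004 m and x of blank_a in the frame of dispenser above 0.042 m), for 0.1 s.
At the end, for the whole second after the job is handed in: blank_a lies flat and still on the bench between the rails, its centre within 30 mm of the lane's middle along the rails (sticking out at most 3 mm) and within 16 mm across; the plunger is up; blank_b and blank_c are in the magazine (within 12 mm of its axis) (y of blank_a in the frame of lane between -0.03 and 0.03 m and x of blank_a in the frame of lane between -0.016 and 0.016 m and height (world z) of blank_a below 0.004 m and angle between blank_a's own z axis and vertical below 0.1 rad and linear speed of blank_a below 0.01 m/s and value of joint plunger below 0.004 m and horizontal distance between each of blank_b, blank_c and dispenser below 0.012 m); the robot touches nothing.
It fails at once if the fed blank is lifted or carried (more than 12 mm off the bench) (height (world z) of blank_a above 0.012 m).
It fails at once if a second blank leaves the magazine, or one is lifted in it (horizontal distance between any of blank_b, blank_c and dispenser above 0.015 m or height (world z) of blank_b above 0.024 m or height (world z) of blank_c above 0.038 m).
It fails at once if a bystander is moved by more than 15 mm (distance of any of oil_can, tube_stub, square_bar, spanner from where it was at the start of the episode above 0.015 m).
It also fails if it takes over 51 s, if anything falls off the work surface, if the arm or the gripper's body presses on something with over 40 N, if the wrist force passes 120 N, or if a joint passes its speed limit or range.

## Working session

There is one attempt and no reset: what is moved stays moved. The work goes in short steps, Python scripts to look and compute and a tool call to move; the robot and the scene stay as the last step left them, time stands still between calls to the robot, and variables do not carry over. Pictures are saved under pics/ and viewed, and the job is handed in when it is done.

Besides the shell and the picture viewer there is one more tool, called after "Call:" as name(argument=value, ...) on one line, values as JSON. apply_moves: Moves the arm, as the interface text tells. Its arguments: {"type":"object","properties":{"motion":{"type":"array","items":{"type":"object","properties":{"hand":{"type":"number"},"dx":{"type":"number"},"dy":{"type":"number"},"dz":{"type":"number"},"yaw":{"type":"number"}}}}},"required":["motion"]}

```bash
mkdir -p pics; ls; cat > h.py <<'E'
from station import arm
import numpy as np, cv2
def ray(p,px,z):
    T=np.array(p["cam_to_world"]);d=T[:3,:3]@np.array([(px[0]-p["cx"])/p["fx"],(px[1]-p["cy"])/p["fy"],1]);o=T[:3,3]
    return o+d*(z-o[2])/d[2]
def proj(p,w):
    T=np.linalg.inv(np.array(p["cam_to_world"]));c=T[:3,:3]@np.array(w)+T[:3,3]
    return np.array([p["fx"]*c[0]/c[2]+p["cx"],p["fy"]*c[1]/c[2]+p["cy"]])
def save(p,n): cv2.imwrite("pics/"+n,p["img"][:,:,::-1])
E
python3 - <<'E'
from h import *
s=arm.sense();print(s["time_s"],s["tool_pos"],s["orientation"])
for c in ["top","side"]:
    p=arm.camera(c);save(p,c+"1.png");print(c,np.array(p["cam_to_world"]).round(3).tolist(),p["fx"])
    for n,z in [("dispenser",0),("plunger_top",.116),("blank_c",.028),("lane",0),("oil_can",0),("tube_stub",0),("square_bar",0),("spanner",0)]:
        for r in arm.place_of(p,n)[:3]: print(n,round(r["score"],2),np.round(r["pixel"]),ray(p,r["pixel"],z).round(3))
E
```

```text
pics
0.0 [0.21661669 0.63909682 0.23054394] [-1.08652700e-04  1.62672154e-01  9.86680001e-01 -5.77742452e-04]
top [[-0.009, -0.991, 0.131, 0.512], [-0.999, 0.003, -0.045, 0.015], [0.044, -0.132, -0.99, 0.796], [0.0, 0.0, 0.0, 1.0]] 369.42799995692354
dispenser 0.84 [260. 272.] [0.466 0.113 0.   ]
dispenser 0.77 [332. 241.] [ 0.53 -0.04  0.  ]
plunger_top 0.94 [345. 277.] [ 0.463 -0.054  0.116]
plunger_top 0.72 [259. 303.] [0.418 0.1   0.116]
blank_c 0.73 [387. 225.] [ 0.561 -0.155  0.028]
blank_c 0.65 [336. 241.] [ 0.529 -0.047  0.028]
oil_can 0.62 [282. 132.] [0.77  0.068 0.   ]
tube_stub 0.56 [452. 223.] [ 0.566 -0.304  0.   ]
square_bar 0.66 [390. 148.] [ 0.734 -0.172  0.   ]
spanner 0.78 [205. 143.] [0.745 0.235 0.   ]
side [[-0.896, -0.354, 0.267, 0.391], [-0.443, 0.705, -0.553, 0.446], [0.007, -0.614, -0.789, 0.744], [0.0, 0.0, 0.0, 1.0]] 402.1505336649865
dispenser 0.87 [365. 299.] [0.467 0.113 0.   ]
dispenser 0.6 [367. 225.] [ 0.531 -0.052  0.   ]
plunger_top 0.92 [407. 202.] [ 0.46  -0.06   0.116]
plunger_top 0.46 [395. 289.] [0.416 0.125 0.116]
blank_c 0.68 [372. 186.] [ 0.559 -0.142  0.028]
blank_c 0.5 [364. 224.] [ 0.532 -0.034  0.028]
lane 0.85 [288. 352.] [0.551 0.268 0.   ]
oil_can 0.73 [242. 226.] [0.78  0.074 0.   ]
tube_stub 0.85 [392. 150.] [ 0.566 -0.301  0.   ]
square_bar 0.73 [312. 164.] [ 0.728 -0.163  0.   ]
spanner 0.77 [214. 290.] [0.745 0.228 0.   ]
```

View pics/top1.png

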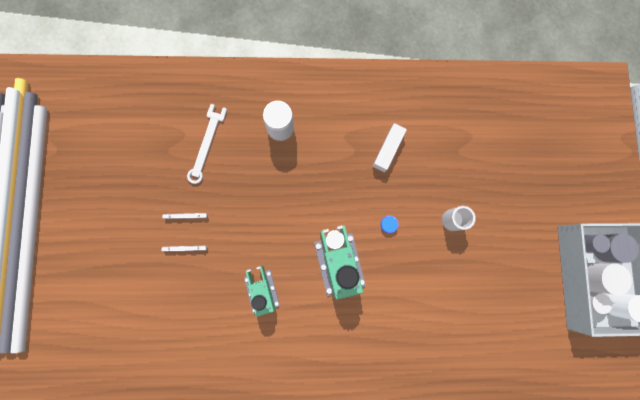

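View pics/side1.png

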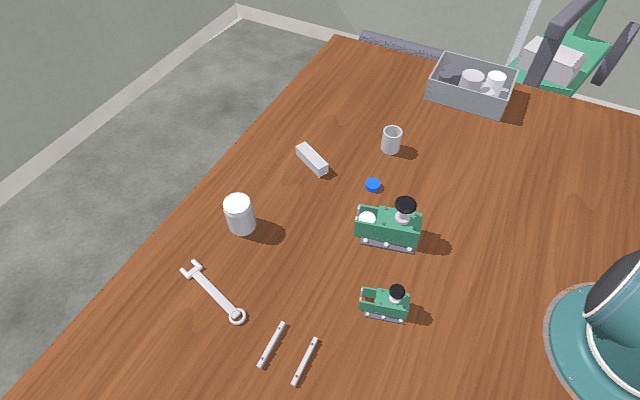

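The top view shows the larger dispenser at about (340,260), with its plunger at (346,277). The smaller look-alike is at (260,290). The lane rails are at about (185,216) and (185,249), and the blue decoy is at (390,225). Next I'll refine the positions from segmentations.

```bash
python3 - <<'E'
from h import *
for c in ["top","side"]:
    p=arm.camera(c)
    img=p["img"].astype(int)
    x0,y0=(270,180) if c=="top" else (330,170)
    for r in arm.cut_out(p,"lane")[:2]:
        m=r["region"].astype(np.uint8);n,l,st,ce=cv2.connectedComponentsWithStats(m);print("lane",r["score"])
        for i in range(1,n):
            if st[i,4]>20:
                pts=np.argwhere(l==i)[:,::-1].astype(np.float32);b=cv2.boxPoints(cv2.minAreaRect(pts))
                print(st[i,4],[ray(p,q,.012)[:2].round(3).tolist() for q in b], ray(p,ce[i],.009)[:2].round(4))
    dark=(img.max(2)<45).astype(np.uint8)
    n,l,st,ce=cv2.connectedComponentsWithStats(dark)
    for i in range(1,n):
        if st[i,4]>60: print("dark",st[i],ce[i].round(1),ray(p,ce[i],.116)[:2].round(4))
    for r in arm.cut_out(p,"blank_c")[:3]:
        print("blk",r["score"],np.round(r["pixel"],1),r["region"].sum(),[ray(p,r["pixel"],z)[:2].round(4) for z in (.042,.04)])
    if c=="top": crop=p["img"][190:310,230:400]
    else: crop=p["img"][170:390,240:430]
    cv2.imwrite(f"pics/{c}crop.png",cv2.resize(crop[:,:,::-1],None,fx=4 if c=="top" else 2.7,fy=4 if c=="top" else 2.7,interpolation=cv2.INTER_CUBIC))
E
```

```text
lane 0.58
134 [[0.586, 0.312], [0.589, 0.23], [0.581, 0.229], [0.579, 0.312]] [0.5838 0.2736]
132 [[0.52, 0.309], [0.519, 0.225], [0.513, 0.225], [0.513, 0.309]] [0.5164 0.2736]
blk 0.53 [390.4 222.4] 208 [array([ 0.5657, -0.1582]), array([ 0.5659, -0.1587])]
lane 0.73
515 [[0.588, -0.264], [0.619, -0.374], [0.569, -0.386], [0.541, -0.277]] [ 0.58   -0.3267]
lane 0.6
339 [[0.59, 0.319], [0.591, 0.227], [0.578, 0.227], [0.578, 0.319]] [0.5848 0.2744]
289 [[0.521, 0.317], [0.522, 0.227], [0.512, 0.227], [0.511, 0.317]] [0.5171 0.2739]
blk 0.64 [372.9 184.6] 183 [array([ 0.5551, -0.1341]), array([ 0.5556, -0.1357])]
blk 0.53 [369.2 221.3] 161 [array([ 0.5233, -0.0357]), array([ 0.5237, -0.0371])]
```

View pics/topcrop.png

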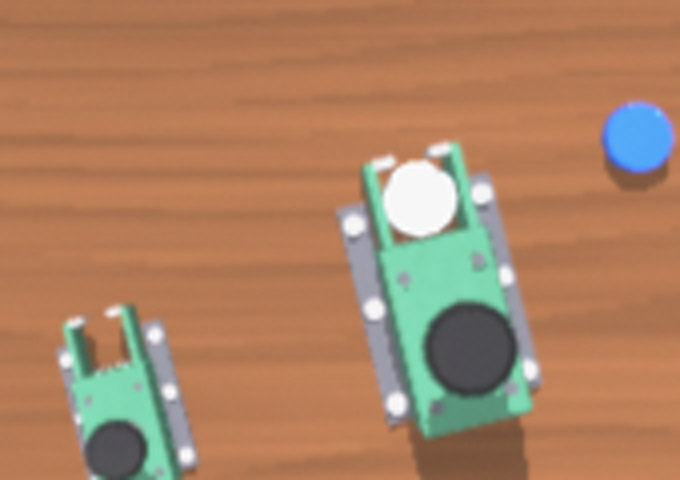

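View pics/sidecrop.png

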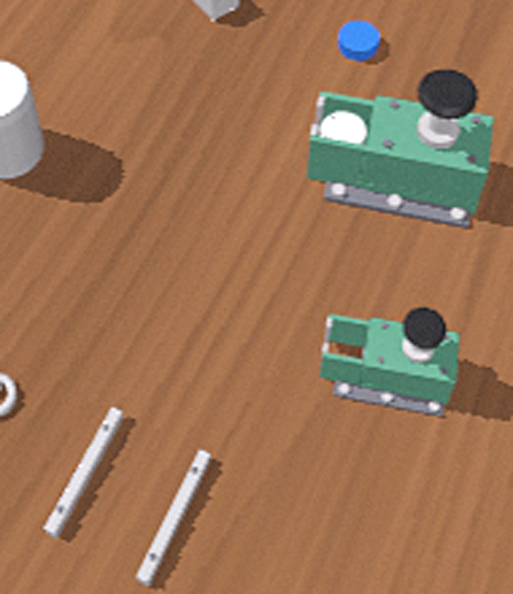

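```bash
python3 - <<'E'
from h import *
p=arm.camera("top");s=arm.camera("side")
print(ray(p,(347.2,276.6),.114),ray(s,(405.3,204),.114),ray(p,(334.6,239.1),.042),ray(s,(367.1,217.8),.042))
print(ray(p,(390.4-0.,222.4),.014))
E
```

```text
[ 0.46244682 -0.05912878  0.114     ] [ 0.46190625 -0.05680182  0.114     ] [ 0.53238001 -0.04254627  0.042     ] [ 0.53084425 -0.04214645  0.042     ]
[ 0.56773191 -0.16465687  0.014     ]
```

Call:
apply_moves(motion=[{"hand":0,"dx":-120,"dy":-150,"dz":10,"yaw":0},{"hand":0,"dx":-140,"dy":-180,"dz":10,"yaw":0},{"hand":0,"dx":-170,"dy":-210,"dz":10,"yaw":0},{"hand":0,"dx":-200,"dy":-250,"dz":10,"yaw":0},{"hand":0,"dx":-230,"dy":-290,"dz":10,"yaw":0}])

```text
time_s: 1.72
tool_pos: [0.2874, 0.4416, 0.224]
orientation: [0.0, 0.162, 0.987, -0.0]
contact_force: [0.5, 0.2, 0.3]
gripper_width: 0.301
```

```bash
cat > g.py <<'E'
import sys
from h import *
from scipy.spatial.transform import Rotation as R
# usage: g.py x y z toolx_heading_deg
s=arm.sense();q=s["orientation"];M=R.from_quat([q[1],q[2],q[3],q[0]]).as_matrix()
t=np.array([float(v) for v in sys.argv[1:4]])
h=np.degrees(np.arctan2(M[1,0],M[0,0]))
print("t",round(s["time_s"],2),"tcp",np.round(s["tool_pos"],4),"head",round(h,1),"tilt",M[:,2].round(3),"F",np.round(s["contact_force"],1),"w",round(s["gripper_width"],3))
print("d(mm)",(1000*M.T@(t-s["tool_pos"])).round(1), "yaw",round(np.radians((h-float(sys.argv[4])+180)%360-180),3) if len(sys.argv)>4 else "")
E
python3 g.py .462 -.058 .15 90
```

```text
t 1.72 tcp [0.2874 0.4416 0.224 ] head 161.3 tilt [ 0. -0. -1.] F [0.5 0.2 0.3] w 0.301
d(mm) [-325.5 -417.3   74.1] yaw 1.244
```

Call:
apply_moves(motion=[{"hand":0,"dx":-325,"dy":-415,"dz":20,"yaw":0.6},{"hand":0,"dx":-325,"dy":-415,"dz":20,"yaw":0.6},{"hand":0,"dx":-325,"dy":-415,"dz":20,"yaw":0.6},{"hand":0,"dx":-325,"dy":-415,"dz":20,"yaw":0.6},{"hand":0,"dx":-325,"dy":-415,"dz":20,"yaw":0.6}])

```text
time_s: 2.13
tool_pos: [0.3562, 0.2452, 0.2165]
orientation: [0.0, 0.45, 0.893, 0.0]
contact_force: [0.6, 0.5, 0.4]
gripper_width: 0.0
```

```bash
python3 g.py .462 -.058 .15 90
```

```text
t 2.13 tcp [0.3562 0.2452 0.2165] head 126.5 tilt [ 0.001  0.    -1.   ] F [0.6 0.5 0.4] w 0.0
d(mm) [-306.5  -95.6   66.5] yaw 0.638
```

Call:
apply_moves(motion=[{"hand":0,"dx":-305,"dy":-95,"dz":60,"yaw":0.63},{"hand":0,"dx":-305,"dy":-95,"dz":60,"yaw":0.63},{"hand":0,"dx":-305,"dy":-95,"dz":60,"yaw":0.63},{"hand":0,"dx":-305,"dy":-95,"dz":60,"yaw":0.63},{"hand":0,"dx":-305,"dy":-95,"dz":60,"yaw":0.63}])

```text
time_s: 2.55
tool_pos: [0.425, 0.052, 0.178]
orientation: [0.0, 0.703, 0.712, 0.001]
contact_force: [0.6, 0.9, -0.4]
gripper_width: 0.0
```

```bash
python3 g.py .462 -.058 .15 90
```

```text
t 2.55 tcp [0.425 0.052 0.178] head 90.7 tilt [ 0.001  0.    -1.   ] F [ 0.6  0.9 -0.4] w 0.0
d(mm) [-110.5   35.5   28. ] yaw 0.013
```

Call:
apply_moves(motion=[{"hand":0,"dx":-40,"dy":13,"dz":12,"yaw":0.01},{"hand":0,"dx":-80,"dy":25,"dz":22,"yaw":0.01},{"hand":0,"dx":-104,"dy":34,"dz":25,"yaw":0.01},{"hand":0,"dx":-104,"dy":34,"dz":25,"yaw":0.01},{"hand":0,"dx":-104,"dy":34,"dz":25,"yaw":0.01}])

```text
time_s: 2.97
tool_pos: [0.4608, -0.0504, 0.1525]
orientation: [-0.0, 0.705, 0.709, -0.0]
contact_force: [0.2, 1.1, -0.2]
gripper_width: -0.001
```

```bash
python3 g.py .462 -.058 .125 90; python3 - <<'E'
from h import *
p=arm.camera("top");save(p,"t2.png");s=arm.camera("side");w=arm.camera("wrist");save(w,"w2.png")
for q in (p,s):
    for r in arm.place_of(q,"plunger_top")[:2]: print(r["score"],r["pixel"],ray(q,r["pixel"],.116))
cv2.imwrite("pics/s2.png",cv2.resize(s["img"][140:280,300:500,::-1],None,fx=3.5,fy=3.5))
E
```

```text
t 2.97 tcp [ 0.4608 -0.0504  0.1525] head 90.4 tilt [-0.001  0.    -1.   ] F [ 0.2  1.1 -0.2] w -0.001
d(mm) [-7.6  1.1 27.5] yaw 0.006
0.78 [261.0, 305.0] [0.4148604  0.09574689 0.116     ]
0.82 [404.3, 199.7] [ 0.4670733  -0.06452809  0.116     ]
0.63 [394.8, 286.6] [0.41827961 0.12066491 0.116     ]
```

View pics/s2.png

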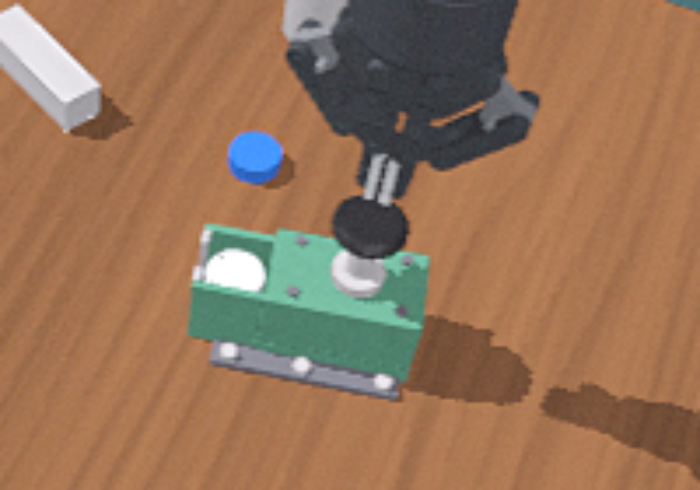

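View pics/w2.png

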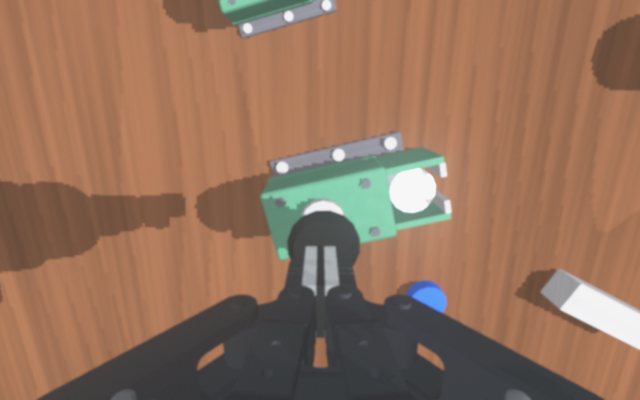

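The side view shows the shut fingertips just above the large dispenser's plunger. The wrist view has the plunger head centred at about (324,240).

Call:
apply_moves(motion=[{"hand":0,"dx":-7,"dy":1,"dz":10},{"hand":0,"dx":-7,"dy":1,"dz":20},{"hand":0,"dx":-7,"dy":1,"dz":28},{"hand":0,"dx":-7,"dy":1,"dz":29},{"hand":0,"dx":-7,"dy":1,"dz":30}])

```text
validation failed for argument at $.mo...
```

```bash
python3 g.py .462 -.058 .086 90; python3 - <<'E'
from h import *
w=arm.camera("wrist");save(w,"w3.png");s=arm.camera("side");print(proj(w,(.462,-.058,.116)))
cv2.imwrite("pics/s3.png",cv2.resize(s["img"][140:280,300:500,::-1],None,fx=3.5,fy=3.5))
E
```

```text
t 3.22 tcp [ 0.4608 -0.0483  0.1533] head 90.6 tilt [ 0.001  0.    -1.   ] F [0.1 0.6 0.4] w -0.001
d(mm) [-9.7  1.  67.3] yaw 0.011
[322.07696021 250.4093741 ]
```

View pics/w3.png

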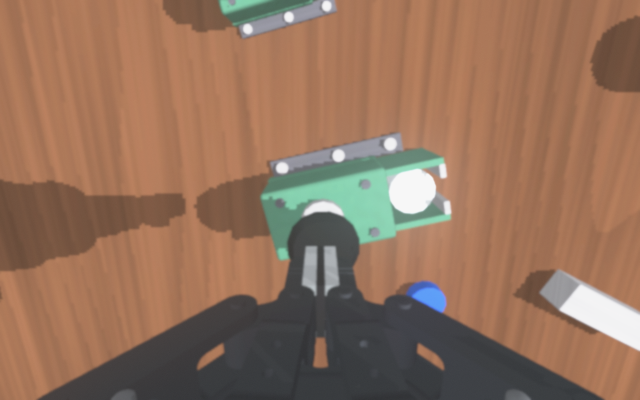

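View pics/s3.png

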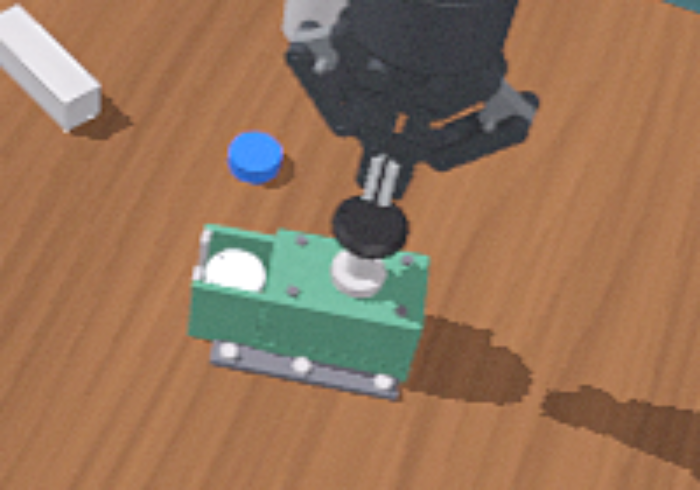

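Call:
apply_moves(motion=[{"hand":0,"dx":-8,"dy":1,"dz":10,"yaw":0},{"hand":0,"dx":-8,"dy":1,"dz":20,"yaw":0},{"hand":0,"dx":-8,"dy":1,"dz":28,"yaw":0},{"hand":0,"dx":-8,"dy":1,"dz":30,"yaw":0},{"hand":0,"dx":-8,"dy":1,"dz":30,"yaw":0}])

```text
time_s: 3.73
tool_pos: [0.4614, -0.0571, 0.1216]
orientation: [-0.001, 0.704, 0.71, -0.001]
contact_force: [-0.1, 0.6, 1.5]
gripper_width: 0.005
```

```bash
python3 g.py .462 -.057 .086 90; python3 - <<'E'
from h import *
w=arm.camera("wrist");save(w,"w4.png");s=arm.camera("side");print(proj(w,(.462,-.058,.116)))
cv2.imwrite("pics/s4.png",cv2.resize(s["img"][140:280,300:500,::-1],None,fx=3.5,fy=3.5))
E
```

```text
t 3.73 tcp [ 0.4614 -0.0571  0.1216] head 90.5 tilt [-0.002  0.    -1.   ] F [-0.1  0.6  1.5] w 0.005
d(mm) [ 0.1  0.6 35.6] yaw 0.009
[321.45718553 261.44226228]
```

View pics/w4.png

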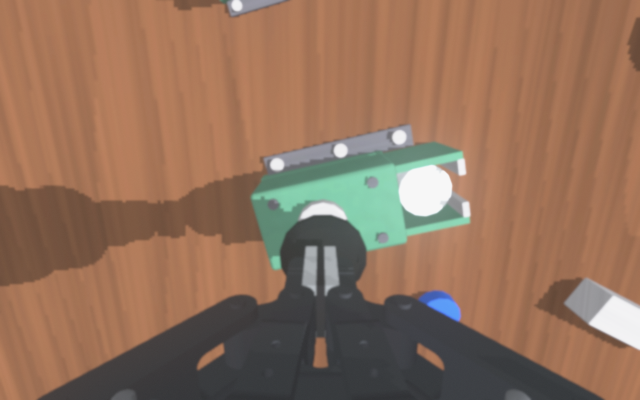

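View pics/s4.png

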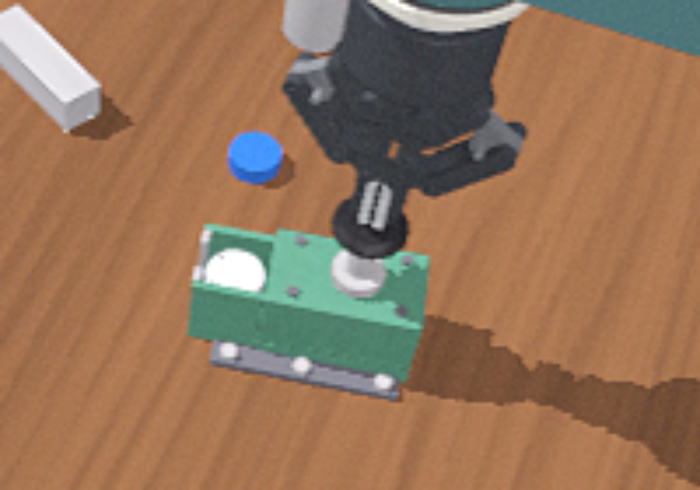

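The tips sit over the plunger head, so I'll press at about 50 mm/s.

Call:
apply_moves(motion=[{"hand":0,"dx":2,"dy":0,"dz":5,"yaw":0},{"hand":0,"dx":2,"dy":0,"dz":9,"yaw":0},{"hand":0,"dx":2,"dy":0,"dz":13,"yaw":0},{"hand":0,"dx":2,"dy":0,"dz":17,"yaw":0},{"hand":0,"dx":2,"dy":0,"dz":21,"yaw":0}])

```text
time_s: 4.25
tool_pos: [0.4623, -0.055, 0.1024]
orientation: [0.0, 0.704, 0.71, 0.001]
contact_force: [-1.4, 3.5, 10.7]
gripper_width: -0.001
```

Call:
apply_moves(motion=[{"hand":0,"dx":0,"dy":0,"dz":4,"yaw":0},{"hand":0,"dx":0,"dy":0,"dz":8,"yaw":0},{"hand":0,"dx":0,"dy":0,"dz":12,"yaw":0},{"hand":0,"dx":0,"dy":0,"dz":15,"yaw":0},{"hand":0,"dx":0,"dy":0,"dz":15,"yaw":0}])

```text
time_s: 4.67
tool_pos: [0.4623, -0.055, 0.0871]
orientation: [0.0, 0.704, 0.71, 0.0]
contact_force: [0.2, 1.7, 7.1]
gripper_width: -0.005
```

```bash
python3 g.py .462 -.057 .086 90
```

```text
t 4.67 tcp [ 0.4623 -0.055   0.0871] head 90.5 tilt [ 0.001  0.    -1.   ] F [0.2 1.7 7.1] w -0.005
d(mm) [-2.  -0.3  1.1] yaw 0.009
```

Call:
apply_moves(motion=[{"hand":0,"dx":0,"dy":0,"dz":1,"yaw":0},{"hand":0,"dx":0,"dy":0,"dz":2,"yaw":0},{"hand":0,"dx":0,"dy":0,"dz":2,"yaw":0}])

```text
time_s: 4.92
tool_pos: [0.4624, -0.055, 0.086]
orientation: [0.0, 0.704, 0.71, 0.001]
contact_force: [-3.9, 2.8, 13.2]
gripper_width: 0.002
```

```bash
python3 - <<'E'
from h import *
w=arm.camera("wrist");save(w,"w5.png");s=arm.camera("side")
cv2.imwrite("pics/s5.png",cv2.resize(s["img"][140:280,300:500,::-1],None,fx=3.5,fy=3.5))
E
```

```text
(no output)
```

View pics/w5.png

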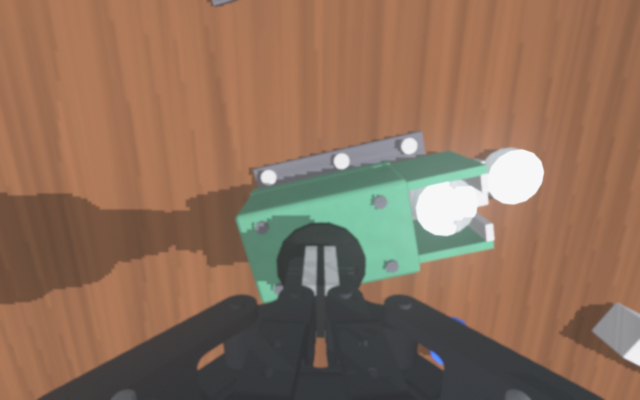

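View pics/s5.png

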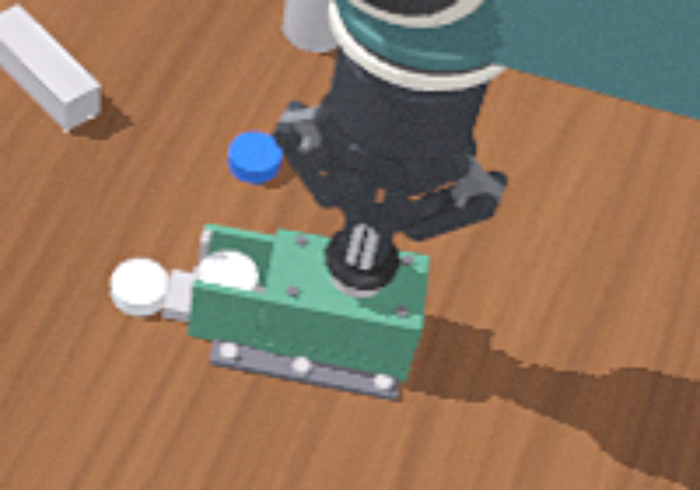

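The plunger is down and the blade is extended. Blank_a is out, at about (515,176) in the wrist view and (140,285) in the side crop. Now I'll release the plunger.

Call:
apply_moves(motion=[{"hand":0,"dx":0,"dy":0,"dz":-5,"yaw":0},{"hand":0,"dx":0,"dy":0,"dz":-12,"yaw":0},{"hand":0,"dx":0,"dy":0,"dz":-20,"yaw":0},{"hand":0,"dx":0,"dy":0,"dz":-30,"yaw":0},{"hand":0,"dx":0,"dy":0,"dz":-45,"yaw":0}])

```text
time_s: 5.43
tool_pos: [0.4613, -0.0552, 0.1299]
orientation: [-0.001, 0.704, 0.71, -0.001]
contact_force: [0.3, 0.0, -0.6]
gripper_width: -0.002
```

Call:
apply_moves(motion=[{"hand":18,"dx":-20,"dy":20,"dz":-15,"yaw":0},{"hand":18,"dx":-40,"dy":50,"dz":-15,"yaw":0},{"hand":18,"dx":-60,"dy":90,"dz":-15,"yaw":0},{"hand":18,"dx":-60,"dy":120,"dz":-15,"yaw":0},{"hand":18,"dx":-60,"dy":130,"dz":-15,"yaw":0}])

```text
time_s: 5.85
tool_pos: [0.5954, -0.1151, 0.1447]
orientation: [-0.0, 0.704, 0.71, -0.0]
contact_force: [0.8, -0.3, 0.7]
gripper_width: 0.209
```

```bash
python3 g.py .595 -.085 .1 90; python3 - <<'E'
from h import *
w=arm.camera("wrist");save(w,"w6.png");s=arm.camera("side");p=arm.camera("top")
for q in (p,s,w):
    for r in arm.cut_out(q,"blank_a")[:4]: 
        y,x=np.nonzero(r["region"]);c=((x.min()+x.max())/2,(y.min()+y.max())/2)
        print(round(r["score"],2),r["pixel"],c,r["region"].sum(),ray(q,r["pixel"],.01)[:2],ray(q,c,.0085)[:2])
cv2.imwrite("pics/s6.png",cv2.resize(s["img"][140:280,300:500,::-1],None,fx=3.5,fy=3.5))
cv2.imwrite("pics/p6.png",cv2.resize(p["img"][180:320,230:430,::-1],None,fx=3.5,fy=3.5))
E
```

```text
t 5.85 tcp [ 0.5954 -0.1151  0.1447] head 90.5 tilt [-0.  0. -1.] F [ 0.8 -0.3  0.7] w 0.209
d(mm) [30.1 -0.1 44.7] yaw 0.008
0.83 [337.1, 239.1] (np.float64(334.0), np.float64(238.0)) 228 [ 0.53319546 -0.05030869] [ 0.53561072 -0.04385943]
0.57 [327.5, 211.2] (np.float64(327.0), np.float64(213.0)) 229 [ 0.59274864 -0.03053172] [ 0.58903152 -0.02950543]
0.7 [337.9, 221.4] (np.float64(339.5), np.float64(221.5)) 214 [ 0.5915479  -0.02621651] [ 0.58865187 -0.02853362]
0.62 [374.3, 183.9] (np.float64(372.0), np.float64(185.0)) 180 [ 0.56043861 -0.16403333] [ 0.56440508 -0.15960714]
0.58 [365.2, 219.5] (np.float64(364.5), np.float64(217.5)) 118 [ 0.53921454 -0.05820017] [ 0.54307244 -0.06359246]
0.47 [403.0, 207.6] (np.float64(405.0), np.float64(208.0)) 347 [ 0.47486601 -0.12761298] [ 0.47054855 -0.1297548 ]
0.68 [283.9, 235.4] (np.float64(286.5), np.float64(237.0)) 1087 [ 0.56324896 -0.15587634] [ 0.56537343 -0.15802297]
0.64 [314.1, 82.6] (np.float64(315.0), np.float64(82.0)) 1723 [ 0.58977551 -0.02732191] [ 0.59045241 -0.02679845]
0.62 [242.3, 94.7] (np.float64(242.0), np.float64(98.0)) 1956 [ 0.53323013 -0.03676596] [ 0.53251151 -0.03924327]
```

View pics/w6.png

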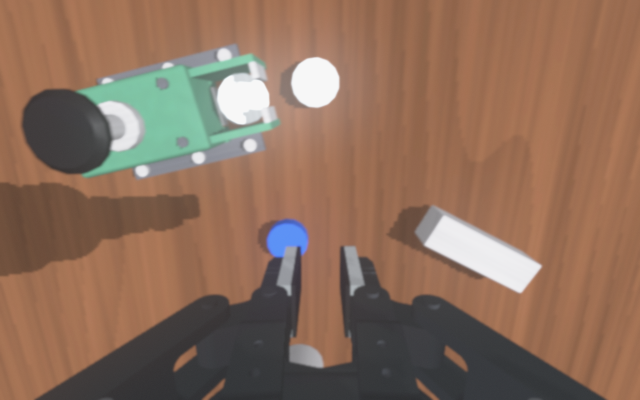

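View pics/s6.png

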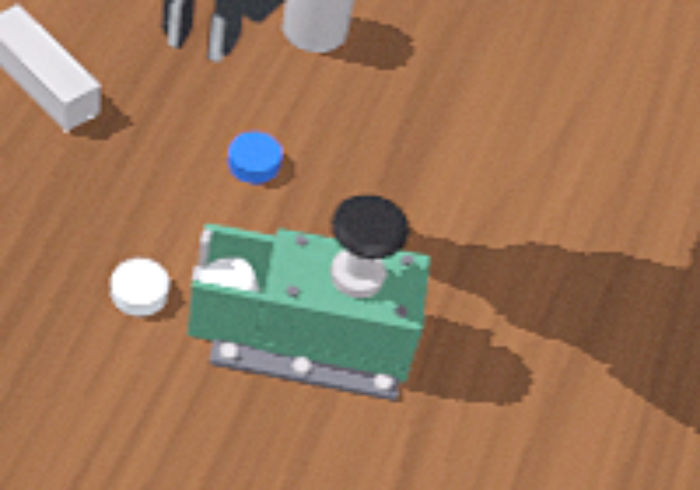

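View pics/p6.png

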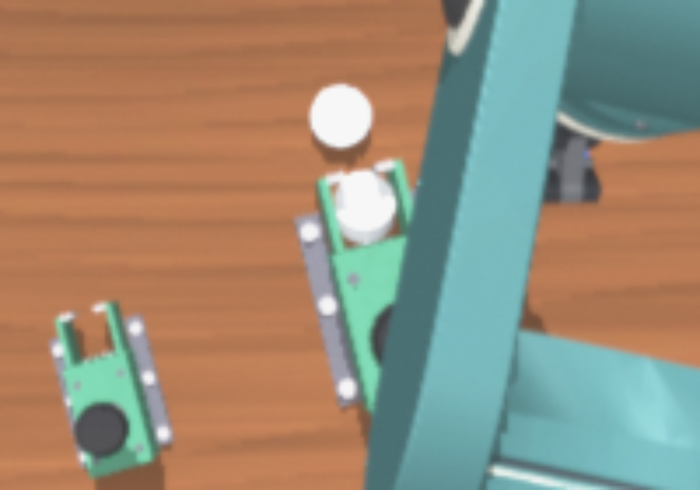

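```bash
python3 - <<'E'
from h import *
p=arm.camera("side");T=np.array(p["cam_to_world"]);o=T[:3,3]
for c in [(375,228),(362,190),(395,197),(425,188),(435,165),(350,135),(290,90),(522,150),(522,130)]:
    px=np.array(c)/3.5+[300,140]
    d=T[:3,:3]@np.array([(px[0]-p["cx"])/p["fx"],(px[1]-p["cy"])/p["fy"],1])
    for yp in (-.046,):
        w=o+d*(yp-o[1])/d[1];print(c,w.round(3), "rel", ((w-[.4614,-.057,.1216])*1000).round())
E
```

```text
(375, 228) [ 0.456 -0.046  0.126] rel [-5. 11.  5.]
(362, 190) [ 0.468 -0.046  0.153] rel [ 7. 11. 31.]
(395, 197) [ 0.45  -0.046  0.157] rel [-11.  11.  35.]
(425, 188) [ 0.437 -0.046  0.172] rel [-25.  11.  51.]
(435, 165) [ 0.435 -0.046  0.192] rel [-26.  11.  70.]
(350, 135) [ 0.481 -0.046  0.192] rel [20. 11. 70.]
(290, 90) [ 0.517 -0.046  0.209] rel [56. 11. 87.]
(522, 150) [ 0.398 -0.046  0.224] rel [-64.  11. 102.]
(522, 130) [ 0.401 -0.046  0.237] rel [-60.  11. 115.]
```

Blank_a lies flat at about (0.589, -0.029), the plunger is up and the stack has dropped. Next I'll come down behind the blank with the fingers 18 mm apart.

Call:
apply_moves(motion=[{"hand":18,"dx":20,"dy":-3,"dz":25,"yaw":0.01},{"hand":18,"dx":33,"dy":-3,"dz":50,"yaw":0.01},{"hand":18,"dx":33,"dy":-3,"dz":75,"yaw":0.01},{"hand":18,"dx":33,"dy":-3,"dz":95,"yaw":0.01},{"hand":18,"dx":33,"dy":-3,"dz":105,"yaw":0.01}])

```text
time_s: 6.62
tool_pos: [0.5875, -0.0806, 0.0378]
orientation: [-0.001, 0.707, 0.707, -0.001]
contact_force: [0.4, -0.3, 0.2]
gripper_width: 0.215
```

```bash
python3 g.py .592 -.082 .006 90; python3 - <<'E'
from h import *
w=arm.camera("wrist");save(w,"w7.png");s=arm.camera("side")
cv2.imwrite("pics/s7.png",cv2.resize(s["img"][140:280,300:500,::-1],None,fx=3.5,fy=3.5))
E
```

```text
t 6.62 tcp [ 0.5875 -0.0806  0.0378] head 90.0 tilt [-0.002  0.    -1.   ] F [ 0.4 -0.3  0.2] w 0.215
d(mm) [-1.4  4.5 31.8] yaw -0.0
```

View pics/w7.png

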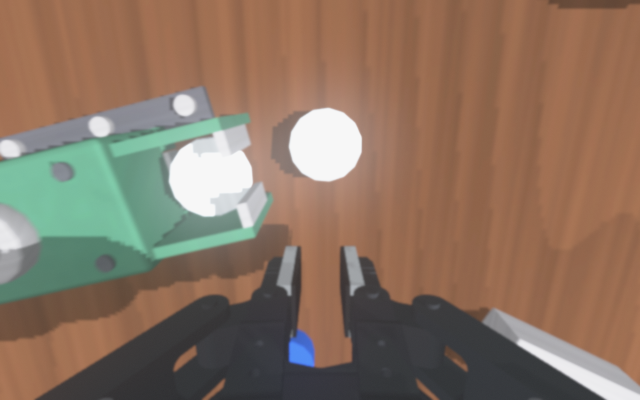

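View pics/s7.png

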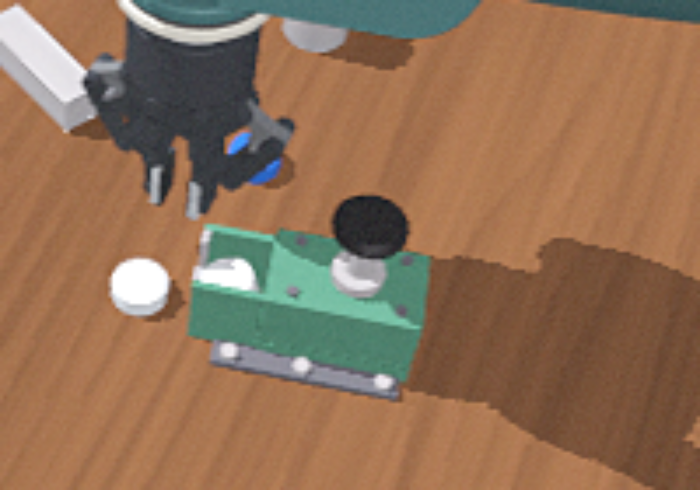

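Call:
apply_moves(motion=[{"hand":18,"dx":-1,"dy":4,"dz":10,"yaw":0},{"hand":18,"dx":-1,"dy":4,"dz":20,"yaw":0},{"hand":18,"dx":-1,"dy":4,"dz":27,"yaw":0},{"hand":18,"dx":-1,"dy":4,"dz":31,"yaw":0},{"hand":18,"dx":-1,"dy":4,"dz":31,"yaw":0}])

```text
time_s: 7.13
tool_pos: [0.5927, -0.0821, 0.0079]
orientation: [-0.001, 0.708, 0.707, -0.0]
contact_force: [-0.4, 0.0, 0.4]
gripper_width: 0.21
```

```bash
python3 g.py .588 -.05 .006 90
```

```text
t 7.13 tcp [ 0.5927 -0.0821  0.0079] head 89.9 tilt [-0.001  0.    -1.   ] F [-0.4  0.   0.4] w 0.21
d(mm) [32.1 -4.7  1.9] yaw -0.001
```

Call:
apply_moves(motion=[{"hand":18,"dx":8,"dy":0,"dz":1,"yaw":0},{"hand":18,"dx":16,"dy":0,"dz":1,"yaw":0},{"hand":18,"dx":22,"dy":0,"dz":1,"yaw":0},{"hand":18,"dx":28,"dy":-1,"dz":1,"yaw":0},{"hand":18,"dx":34,"dy":-1,"dz":1,"yaw":0}])

```text
time_s: 7.55
tool_pos: [0.5937, -0.0481, 0.0099]
orientation: [0.002, 0.707, 0.707, 0.001]
contact_force: [3.0, -4.5, 5.6]
gripper_width: 0.21
```

Call:
apply_moves(motion=[{"hand":18,"dx":6,"dy":-1,"dz":0,"yaw":0},{"hand":18,"dx":12,"dy":-1,"dz":0,"yaw":0},{"hand":18,"dx":18,"dy":-2,"dz":0,"yaw":0},{"hand":18,"dx":24,"dy":-3,"dz":0,"yaw":0},{"hand":18,"dx":30,"dy":-4,"dz":0,"yaw":0}])

```text
time_s: 7.97
tool_pos: [0.5888, -0.0178, 0.0087]
orientation: [0.001, 0.707, 0.707, 0.0]
contact_force: [3.4, -1.2, 6.3]
gripper_width: 0.212
```

```bash
python3 g.py .5505 .17 .006 90; python3 - <<'E'
from h import *
w=arm.camera("wrist");save(w,"w8.png")
E
```

```text
t 7.97 tcp [ 0.5888 -0.0178  0.0087] head 90.0 tilt [ 0.002 -0.001 -1.   ] F [ 3.4 -1.2  6.3] w 0.212
d(mm) [187.7 -38.4   2.5] yaw -0.001
```

View pics/w8.png

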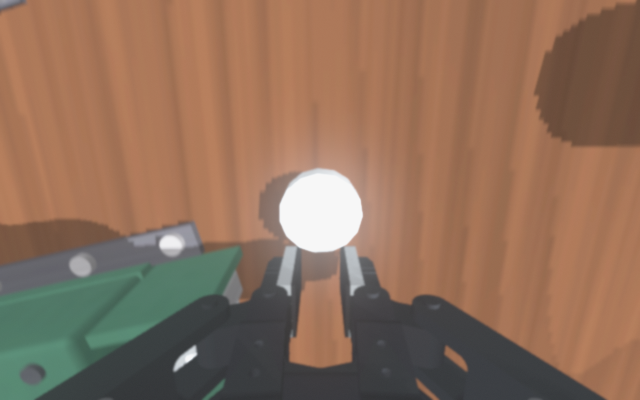

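Call:
apply_moves(motion=[{"hand":18,"dx":7,"dy":2,"dz":-1,"yaw":0},{"hand":18,"dx":14,"dy":2,"dz":-1,"yaw":0},{"hand":18,"dx":21,"dy":2,"dz":-1,"yaw":0},{"hand":18,"dx":28,"dy":2,"dz":-1,"yaw":0},{"hand":18,"dx":35,"dy":1,"dz":0,"yaw":0}])

```text
time_s: 8.43
tool_pos: [0.5892, 0.0178, 0.0079]
orientation: [-0.0, 0.707, 0.707, -0.0]
contact_force: [0.5, -1.0, -0.1]
gripper_width: 0.206
```

Call:
apply_moves(motion=[{"hand":18,"dx":7,"dy":-1,"dz":0,"yaw":0},{"hand":18,"dx":14,"dy":-2,"dz":0,"yaw":0},{"hand":18,"dx":21,"dy":-4,"dz":0,"yaw":0},{"hand":18,"dx":28,"dy":-6,"dz":0,"yaw":0},{"hand":18,"dx":35,"dy":-8,"dz":0,"yaw":0}])

```text
time_s: 8.85
tool_pos: [0.581, 0.0526, 0.0078]
orientation: [-0.0, 0.707, 0.707, -0.0]
contact_force: [0.7, 0.8, -0.6]
gripper_width: 0.211
```

```bash
python3 g.py .5505 .17 .006 90; python3 - <<'E'
from h import *
w=arm.camera("wrist");save(w,"w9.png");s=arm.camera("side");save(s,"s9.png")
for n in ["blank_a"]:
  for q in (s,w):
    for r in arm.cut_out(q,n)[:4]: print(round(r["score"],2),r["pixel"],ray(q,r["pixel"],.01)[:2].round(4))
E
```

```text
t 8.85 tcp [0.581  0.0526 0.0078] head 89.9 tilt [-0.  0. -1.] F [ 0.7  0.8 -0.6] w 0.211
d(mm) [117.3 -30.6   1.9] yaw -0.001
0.76 [319.4, 259.7] [0.5844 0.0785]
0.66 [366.8, 221.7] [ 0.5337 -0.0543]
0.73 [322.4, 211.7] [0.5819 0.0799]
```

View pics/w9.png

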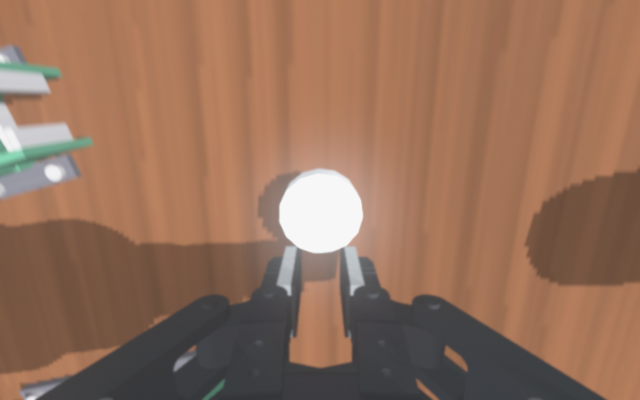

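View pics/s9.png

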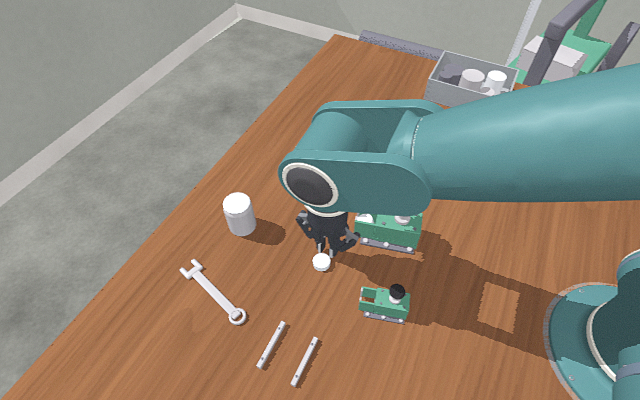

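The blank is seated against both tips, 27 mm ahead of the TCP. I'll continue diagonally towards the lane axis.

Call:
apply_moves(motion=[{"hand":18,"dx":8,"dy":-2,"dz":0,"yaw":0},{"hand":18,"dx":16,"dy":-4,"dz":0,"yaw":0},{"hand":18,"dx":24,"dy":-6,"dz":0,"yaw":0},{"hand":18,"dx":32,"dy":-8,"dz":0,"yaw":0},{"hand":18,"dx":40,"dy":-10,"dz":0,"yaw":0}])

```text
time_s: 9.47
tool_pos: [0.5711, 0.0929, 0.0079]
orientation: [-0.0, 0.707, 0.707, 0.0]
contact_force: [1.1, -0.5, -0.1]
gripper_width: 0.207
```

Call:
apply_moves(motion=[{"hand":18,"dx":8,"dy":-2,"dz":0,"yaw":0},{"hand":18,"dx":16,"dy":-4,"dz":0,"yaw":0},{"hand":18,"dx":24,"dy":-6,"dz":0,"yaw":0},{"hand":18,"dx":32,"dy":-8,"dz":0,"yaw":0},{"hand":18,"dx":40,"dy":-10,"dz":0,"yaw":0}])

```text
time_s: 9.88
tool_pos: [0.5611, 0.1328, 0.0079]
orientation: [0.0, 0.707, 0.707, 0.0]
contact_force: [-0.1, -0.3, 0.5]
gripper_width: 0.211
```

```bash
python3 g.py .5505 .17 .006 90
```

```text
t 9.88 tcp [0.5611 0.1328 0.0079] head 89.9 tilt [ 0.  0. -1.] F [-0.1 -0.3  0.5] w 0.211
d(mm) [ 37.2 -10.7   1.9] yaw -0.001
```

Call:
apply_moves(motion=[{"hand":18,"dx":6,"dy":-2,"dz":0,"yaw":0},{"hand":18,"dx":12,"dy":-5,"dz":0,"yaw":0},{"hand":18,"dx":19,"dy":-8,"dz":0,"yaw":0},{"hand":18,"dx":26,"dy":-10,"dz":0,"yaw":0},{"hand":18,"dx":32,"dy":-11,"dz":0,"yaw":0}])

```text
time_s: 10.3
tool_pos: [0.5501, 0.1646, 0.0079]
orientation: [-0.0, 0.707, 0.707, -0.0]
contact_force: [0.6, -1.5, -0.1]
gripper_width: 0.209
```

```bash
python3 g.py .5505 .235 .006 90; python3 - <<'E'
from h import *
w=arm.camera("wrist");save(w,"w10.png");s=arm.camera("side")
for q in (s,w):
    for r in arm.cut_out(q,"blank_a")[:2]: print(round(r["score"],2),r["pixel"],ray(q,r["pixel"],.01)[:2].round(4))
for q in (s,w):
    for r in arm.cut_out(q,"lane")[:1]:
        m=r["region"].astype(np.uint8);n,l,st,ce=cv2.connectedComponentsWithStats(m)
        for i in range(1,n):
            if st[i,4]>50:print("lane",st[i],ray(q,ce[i],.009)[:2].round(4))
cv2.imwrite("pics/s10.png",cv2.resize(s["img"][220:400,200:440,::-1],None,fx=3.2,fy=3.2))
E
```

```text
t 10.3 tcp [0.5501 0.1646 0.0079] head 89.9 tilt [-0.  0. -1.] F [ 0.6 -1.5 -0.1] w 0.209
d(mm) [70.4  0.4  1.9] yaw -0.001
0.58 [307.5, 313.2] [0.5522 0.1915]
0.91 [320.6, 210.4] [0.5502 0.1925]
lane [256 322  29  48 325] [0.5849 0.2758]
lane [291 337  26  49 323] [0.5169 0.2722]
lane [ 222    0   35  133 3316] [0.5185 0.2526]
lane [ 395    0   32  130 3348] [0.5854 0.253 ]
```

View pics/w10.png

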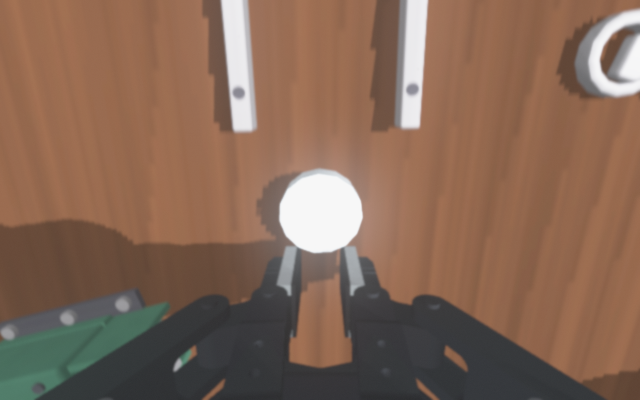

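View pics/s10.png

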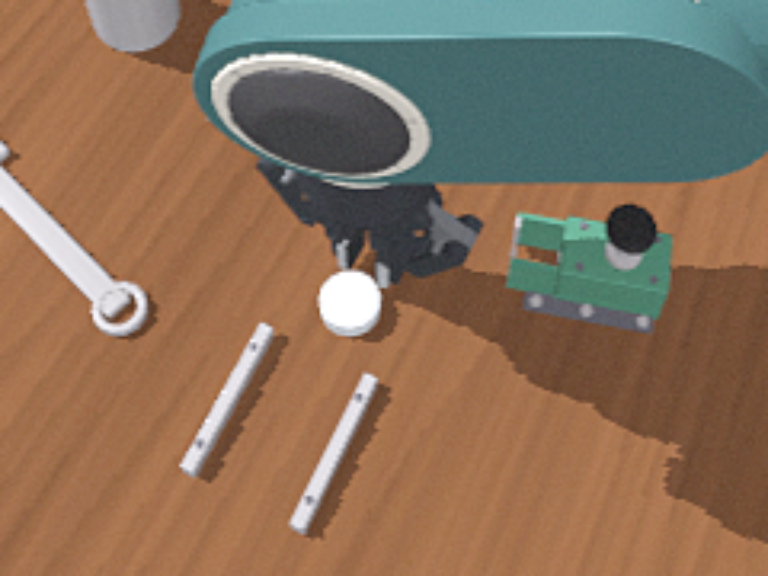

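The rails stand ahead of the blank. The lane axis is about 1–2 mm to +x of the disc (inner edges at columns 256 and 397, disc at 320), so I'll push straight in with a 1 mm correction.

Call:
apply_moves(motion=[{"hand":18,"dx":7,"dy":1,"dz":0,"yaw":0},{"hand":18,"dx":14,"dy":1,"dz":0,"yaw":0},{"hand":18,"dx":21,"dy":1,"dz":0,"yaw":0},{"hand":18,"dx":28,"dy":1,"dz":0,"yaw":0},{"hand":18,"dx":35,"dy":1,"dz":0,"yaw":0}])

```text
time_s: 11.02
tool_pos: [0.5514, 0.1999, 0.0079]
orientation: [-0.0, 0.707, 0.707, -0.0]
contact_force: [0.3, -0.7, 0.7]
gripper_width: 0.208
```

Call:
apply_moves(motion=[{"hand":18,"dx":7,"dy":0,"dz":0,"yaw":0},{"hand":18,"dx":14,"dy":0,"dz":0,"yaw":0},{"hand":18,"dx":21,"dy":0,"dz":0,"yaw":0},{"hand":18,"dx":27,"dy":0,"dz":0,"yaw":0},{"hand":18,"dx":31,"dy":0,"dz":0,"yaw":0}])

```text
time_s: 11.43
tool_pos: [0.5514, 0.2308, 0.0079]
orientation: [-0.0, 0.707, 0.707, 0.0]
contact_force: [0.4, 0.0, 0.1]
gripper_width: 0.213
```

Call:
apply_moves(motion=[{"hand":18,"dx":3,"dy":0,"dz":0,"yaw":0},{"hand":18,"dx":4,"dy":0,"dz":0,"yaw":0},{"hand":18,"dx":4,"dy":0,"dz":0,"yaw":0}])

```text
time_s: 11.68
tool_pos: [0.5515, 0.2341, 0.0079]
orientation: [-0.0, 0.707, 0.707, -0.0]
contact_force: [0.3, 0.0, -0.2]
gripper_width: 0.212
```

```bash
python3 g.py .5505 .235 .006 90; python3 - <<'E'
from h import *
w=arm.camera("wrist");save(w,"w11.png");s=arm.camera("side")
for q in (s,w):
    for r in arm.cut_out(q,"blank_a")[:2]: print(round(r["score"],2),r["pixel"],ray(q,r["pixel"],.01)[:2].round(4))
cv2.imwrite("pics/s11.png",cv2.resize(s["img"][220:400,200:440,::-1],None,fx=3.2,fy=3.2))
E
```

```text
t 11.68 tcp [0.5515 0.2341 0.0079] head 90.0 tilt [-0. -0. -1.] F [ 0.3  0.  -0.2] w 0.212
d(mm) [ 0.9 -1.   1.9] yaw -0.001
0.8 [290.6, 347.0] [0.5497 0.2611]
0.64 [319.3, 211.5] [0.551  0.2615]
0.17 [592.9, 222.4] [0.6729 0.2563]
```

View pics/w11.png

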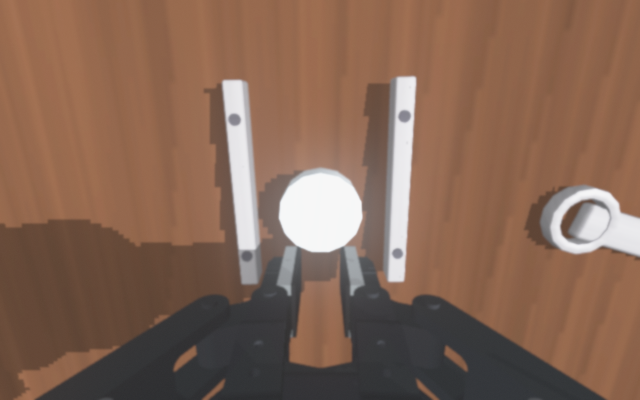

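View pics/s11.png

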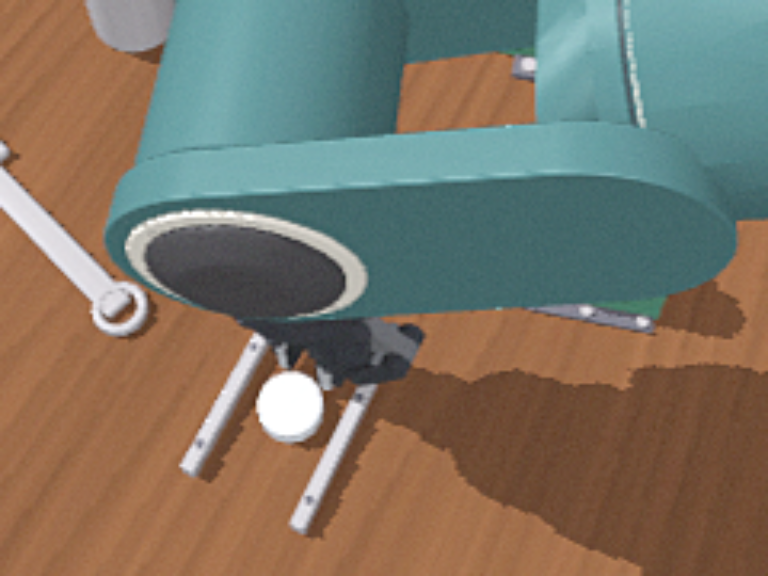

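The blank sits between the rails, clear on both sides and about 10 mm short of the lane's middle. I'll back off and rise.

Call:
apply_moves(motion=[{"hand":18,"dx":-5,"dy":0,"dz":0,"yaw":0},{"hand":18,"dx":-12,"dy":0,"dz":-3,"yaw":0},{"hand":18,"dx":-20,"dy":0,"dz":-15,"yaw":0},{"hand":18,"dx":-25,"dy":0,"dz":-40,"yaw":0},{"hand":18,"dx":-30,"dy":0,"dz":-75,"yaw":0}])

```text
time_s: 12.3
tool_pos: [0.5502, 0.2024, 0.0823]
orientation: [-0.001, 0.708, 0.707, -0.002]
contact_force: [1.0, -0.6, -0.1]
gripper_width: 0.211
```

Call:
apply_moves(motion=[{"hand":18,"dx":0,"dy":-30,"dz":-35,"yaw":0},{"hand":18,"dx":0,"dy":-60,"dz":-60,"yaw":0},{"hand":18,"dx":0,"dy":-85,"dz":-70,"yaw":0},{"hand":18,"dx":0,"dy":-90,"dz":-70,"yaw":0},{"hand":18,"dx":0,"dy":-90,"dz":-70,"yaw":0}])

```text
time_s: 12.72
tool_pos: [0.4609, 0.2037, 0.155]
orientation: [0.001, 0.707, 0.707, 0.002]
contact_force: [-0.2, -0.5, 0.7]
gripper_width: 0.208
```

```bash
python3 g.py .5505 .235 .006 90; python3 - <<'E'
from h import *
p=arm.camera("top");save(p,"t12.png");s=arm.camera("side");save(s,"s12.png")
for q in (s,p):
    for r in arm.cut_out(q,"blank_a")[:3]: print(round(r["score"],2),r["pixel"],ray(q,r["pixel"],.012)[:2].round(4))
    for n in ["lane","oil_can","tube_stub","square_bar","spanner"]:
        for r in arm.place_of(q,n)[:1]: print(n,ray(q,r["pixel"],0)[:2].round(3))
E
```

```text
t 12.72 tcp [0.4609 0.2037 0.155 ] head 90.0 tilt [ 0.003  0.001 -1.   ] F [-0.2 -0.5  0.7] w 0.208
d(mm) [ 31.2  89.1 149.3] yaw -0.001
0.59 [289.4, 346.4] [0.5518 0.2616]
lane [0.556 0.267]
oil_can [0.777 0.075]
square_bar [ 0.734 -0.169]
spanner [0.741 0.231]
0.71 [390.1, 222.0] [ 0.5687 -0.1645]
0.55 [332.9, 240.7] [ 0.5298 -0.0412]
0.52 [191.8, 234.4] [0.5452 0.2533]
lane [0.741 0.236]
oil_can [0.78  0.071]
tube_stub [ 0.567 -0.311]
square_bar [ 0.733 -0.177]
spanner [0.737 0.231]
```

View pics/t12.png

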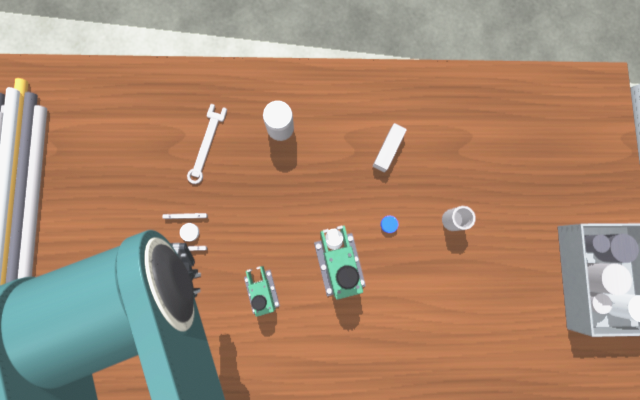

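View pics/s12.png

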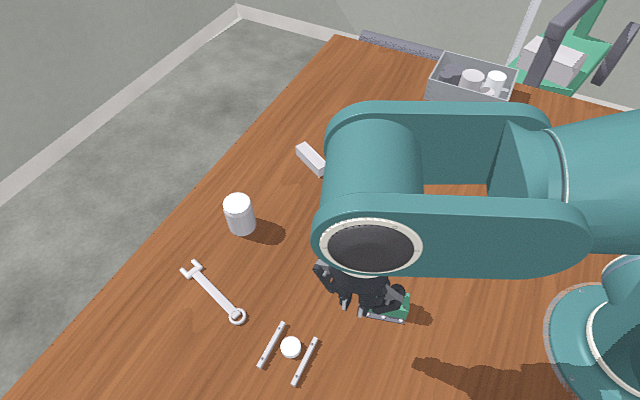

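The top view shows the blank at (190,232), between the rails at rows 216 and 249. The plunger is up, the stack is in the magazine, and the bystanders are where they were.

```bash
python3 - <<'E'
from h import *
print(arm.sense()["joint_velocities"]); print(arm.sign_off())
E
```

```text
[ 0.00170732 -0.00256728  0.00070301 -0.00065168 -0.00017799  0.00019529]
the job is handed in; nothing more can be done
None
```

I pressed the larger dispenser's plunger to its stop once and let it return. I then pushed the single fed blank across the bench with two fingertips into the guide lane, backed the arm clear and handed the job in at about 13 s of the 51 s. The station reports no verdict, so I am going by my own checks.

- **Plunger:** the tool bottomed out at z = 0.086 m with the blade fully extended. Afterwards the plunger was back up and one blank was out on the bench.
- **Blank in the lane:** the last side view puts it at about (0.551, 0.262). The lane's middle is about (0.551, 0.272), so it is roughly 10 mm short along the rails and 1 mm off across, lying flat.
- **Other blanks:** the remaining stack is in the magazine, about 2 mm from its axis.
- **Bystanders:** the oil can, square bar and spanner were within about 8 mm of where they started. The tube stub was too, but only the top camera checked it. That is within measurement scatter.

**Disagreements:**
- **Partly hidden blank:** the top camera put the blank at (0.545, 0.253), because the gripper partly hid it. That would still be inside the limits.
- **Wrong lane detection:** in the same picture the network marked the spanner as the lane. I ignored that.
- **Brief contact force:** a force of about 6 N appeared as the fingers passed the magazine, probably from brushing it. It was gone by the end of the next move.
- **Refused move:** one move call was refused because I left out the yaw value. The arm did not move.

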